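# Dock the vial tray on its two locating pins

## Robot

A 6-joint arm with a two-finger parallel gripper is mounted at the origin on a cart in front of the work surface, level with it; the furniture and walls round the work are solid. World frame = base frame: x ahead of the robot, y to its left, z up, the work surface at z = 0. Lengths are in m, angles in rad, forces in N, time in s.
With the tool pointing down it reaches from about 0.3 to 0.775 m from the base axis. Payload 14.6 kg.
Tool frame: the origin (TCP) lies midway between the tips of the shut fingers; the grasp point (between the pads) lies 19 mm behind it; x points along the fingers, y is the direction in which the jaws open and shut, and the axes are right-handed (so a half turn about x gives the same grasp; the last joint's range is limited). The gripper opens to 85 mm and grips with 20 to 120 N. Pads are 22 mm wide; open, the fingers measure 114 mm over their backs; the gripper's body (76 mm by 85 mm) begins 54 mm behind the grasp point. The pads swing forward as they close: fully open they stand 13 mm farther back than shut.
Start: joints at [1.075, 0.3, 1.521, -0, 1.321, -0.067], TCP at [0.229, 0.5, 0.231] pointing down, gripper open.
Joint ranges: [-3.03, 3.03], [-0.79, 2.21], [0.23, 2.52], [-1.04, 4.18], [0, 3.07], [-2.55, 2.55]. Speed limits (rad/s): [2.22, 2.22, 2.57, 3.14, 3.14, 3.14].

## Interface

Orientations are given as a rotation vector (axis times angle).
In Python, from station import sensors, cams, r gives the robot as it stands. The module is installed in compiled form; this text tells all that it offers.
- The arm moves only by the tool jog_arm, never from a script. Its argument "plan" is a list of rows, each a list of 7 numbers: the shift along the tool's x, y, z in m, then the turn, a rotation vector about the tool's x, y, z in rad, then the closure, from -1 (fully open) to 1 (shut), so that 0 is half open. In form: [[x, y, z, ax, ay, az, hand], ...]. A call has 1 to 12 rows; each row is the pose to reach, as a shift and turn from the pose commanded when the call began, along the tool's axes at that moment; what a row does not reach only later rows make up. A row lasts 1/12 s, in which the tool goes at most 41.7 mm and 7.16 degrees, less where a joint would pass 70% of its speed; a pose out of reach is approached as far as the arm can. A call with a gripper value outside its range is refused whole. The fingers move at their own pace and stop on an object; the grip force is fixed at half the most. Time passes only in rows, so rows that repeat a pose let the fingers close. It gives the time, the measured TCP pose, the force and the opening at its end, in the units of the state.
- sensors.get_obs(): the state, without advancing time (a new reading comes with each control period).
- cams.snapshot(name): name is "side" or "top"; returns the picture (400x640x3 uint8, blue, green, red); there is no depth.
- cams.camera_info(name): a dict with "fx", "fy", "cx", "cy" (pixels), "R" (3x3) and "t" (3): a world point X has camera coordinates R X + t. Camera axes: x right, y down, z forward; pixel columns grow to the right and rows downward; lengths in m; the calibration is good to about 2 mm. A picture is of the moment at which its call begins. camera_info takes no time and is no camera call.
- r.sign_off(): hands the job in, once; it reports no verdict.
Trained networks look in the newest picture that a camera, given by its name, has taken for a name from the list of things; names that differ only in an ending like _2 or _b are one class to them, and where a whole thing is asked for, a point or a joint stands for the part that bears it (a point fixed in the world has none). Each returns a list of dicts, best first, with "conf" (0 to 1); they miss things now and then, are a little off and sometimes report something else, mostly with a low value. They report only what shows in the picture. A call takes as long as a camera call.
- cams.silhouettes(camera, query): "mask" (400x640 bool, what is visible of it) and "extent" ([left, top, right, bottom] in pixels, round what is visible of it).
The state is a dict: "clock": time; "joint_pos": joint angles; "dq": joint speeds; "joint_efforts": joint torques, N m; "tcp_pos": TCP position; "ee_rot": TCP orientation; "contact_force": force on the tool from outside, world axes, zero at the start; "wrist_torque": the same for the moment, N m; "gripper_width": finger opening in m.
Only numpy, scipy, OpenCV 4.12 (cv2) and the standard library are available. Lean on these libraries where they do the work, as an engineer would, in place of code of your own. Each camera call takes 0.05 s, during which the arm holds its last target. There are 200 camera calls.

## Task

Pick up the vial tray by its black grip and hang it by its two holes over both pins of the docking base, then press it gently down against the stiff blue lift pad until it sits fully home, and let go. The pins' carriage is clamped somewhere along its slide, so feel for them: keep the tray level, never force it, touch the dock only with the tray, and leave the things around it where they are.

Things in the scene. Friction and masses are not known exactly. Their poses are not given: they have to be found in the camera images.
- tray_grip (a point): Point on the vial tray's black grip, above the middle of the plate, 32 mm over its underside. The grip is a bar 14 mm thick (x) and 44 mm long (y), rising from the plate's top (8 mm) to 48 mm over the underside; pinch it across x. Four capped vials, 33 mm tall, are clipped fast at x +-24, y +-34 mm.
- dock_mark (a point): Zero mark: centre of the dock's top face, axes as the dock's. Two fixed steel pins, 10 mm diameter, tips 40 mm above the mark (edge bevelled 1 x 1.5 mm), stand on the mark's y axis at y = -50 mm + s and +50 mm + s, s = the carriage's unreported 4 to 26 mm. Rubber shoulders on the pins, 20 mm diameter, 16 mm above the mark, give 1 mm per 8 N; fully home is the plate at rest on both.
- lift_pad (a joint): Blue pad, 40 x 62 mm, half-way between the pins: how far it is pressed down (m). 0 = up, its top 26 mm above the zero mark (14 mm below the pin tips). It is stiff, sinks straight down at about 8 N and stays where it is pushed; 0.010 or a little more when the tray is fully home.
- beaker_c (a point): Loose bystander: plastic beaker, 53 mm diameter, 70 mm tall; point at its centre, 35 mm up.
- cap_c (a point): Loose bystander: black screw cap, 37 mm diameter, 25 mm tall; point at its centre.
- parts_box_c (a point): Loose bystander: flat parts box with blue lid, 65 x 90 x 26 mm; point at its centre.
- dock: Docking base, a fixed grey plate 110 (x) x 200 (y) x 12 (z) mm; origin: centre of its underside, on the worktop. A carriage on it is clamped fast, 4 to 26 mm from zero towards the base's +y; the amount is not reported. The carriage bears the two pins and the blue pad.
- tray: Loose vial tray, about 0.35 kg: aluminium plate 76 (x) x 140 (y) x 8 (z) mm with the grip at its middle. Origin: centre of its underside. Two round through holes, 13 mm diameter, at x = 0, y = +-50 mm. It fits either way round (half turn about z).

How it is judged:
On the way, in this order (a step that is already met when the one before it is completed fails the run):
1. the tray is lifted clear of the worktop, by its grip (height (world z) of tray above 0.045 m and contact force between the fingers and tray above 1 N), for 0.2 s.
2. both pins are in the holes together, the tray level and down to the lift pad or lower (z of tray_grip in the frame of dock_mark below 0.061 m and horizontal distance between tray_grip and dock_mark below 0.032 m and angle between tray's own z axis and vertical below 0.08 rad and angle between the y axis of tray and the y axis of dock, either way round below 0.08 rad), for 0.1 s.
At the end, for the whole second after the job is handed in: The tray is on both pins, resting on the pin shoulders (its grip point 46 to 49.5 mm above the zero mark), level within 0.03 rad, in line with the dock within 0.06 rad and within 32 mm of the zero mark, the lift pad pressed down at least 8.5 mm, the tray released and at rest (z of tray_grip in the frame of dock_mark between 0.046 and 0.0495 m and horizontal distance between tray_grip and dock_mark below 0.032 m and angle between the y axis of tray and the y axis of dock, either way round below 0.06 rad and angle between tray's own z axis and vertical below 0.03 rad and value of joint lift_pad above 0.0085 m and linear speed of tray below 0.01 m/s); the robot touches nothing.
It fails at once if the tray is forced: more than 60 N between tray and dock (contact force between tray and dock above 60 N).
It fails at once if the tray is tipped by more than 0.3 rad (angle between tray's own z axis and vertical above 0.3 rad).
It fails at once if the fingers press on the dock itself (over 4 N) (contact force between the fingers and dock above 4 N).
It fails at once if a bystander is moved by more than 20 mm (distance of any of beaker_c, cap_c, parts_box_c from where it was at the start of the episode above 0.02 m).
It also fails if it takes over 61 s, if anything falls off the work surface, if the arm or the gripper's body presses on something with over 40 N, if the wrist force passes 120 N, or if a joint passes its speed limit or range.

## Working session

There is one attempt and no reset: what is moved stays moved. The work goes in short steps, Python scripts to look and compute and a tool call to move; the robot and the scene stay as the last step left them, time stands still between calls to the robot, and variables do not carry over. Pictures are saved under pics/ and viewed, on a budget of 10 in all, crops included, one or two more only if the job needs it, and the job is handed in when it is done.

Besides the shell and the picture viewer there is one more tool, called in YAML: its name, and indented under it one key for each argument. jog_arm: Moves the arm, as the interface text tells. Its arguments: {"type":"object","properties":{"plan":{"type":"array","items":{"type":"array","items":{"type":"number"}}}},"required":["plan"]}

```bash
mkdir -p pics; python3 - <<'E'
from station import sensors,cams
import cv2,numpy as np
for n in("top","side"):
    im=cams.snapshot(n); cv2.imwrite(f"pics/{n}0.png",im)
    c=cams.camera_info(n); print(n,c)
    for q in("tray","tray_grip","dock","lift_pad","beaker_c","cap_c","parts_box_c"):
        for d in cams.silhouettes(n,q)[:2]:
            m=d["mask"].astype(np.uint8); p=np.argwhere(m)[:,::-1].astype(np.float32)
            print(q,round(d["conf"],2),d["extent"],p.mean(0).round(1),cv2.minAreaRect(p))
print(sensors.get_obs())
E
```

```text
top {'fx': 469.82401901027043, 'fy': 469.82401901027043, 'cx': 315.0934205945994, 'cy': 198.6091925116699, 'R': array([[ 0.00154202, -0.99948443,  0.03207026],
       [-0.99741662, -0.00384045, -0.07173105],
       [ 0.07181723, -0.0318768 , -0.9969083 ]]), 't': array([-0.03842668,  0.56161226,  0.88669207])}
tray 0.97 [176.4, 172.8, 254.5, 220.6] [215.7 194.5] ((215.7191619873047, 193.9981689453125), (73.65320587158203, 40.45138931274414), 12.907408714294434)
tray_grip 0.62 [174.5, 168.7, 254.9, 217.7] [215.3 194.4] ((215.26470947265625, 194.558837890625), (72.7801742553711, 39.58980941772461), 12.528807640075684)
dock 0.61 [357.6, 174.0, 462.4, 229.2] [411.6 200.3] ((411.7085266113281, 199.9432373046875), (55.73021697998047, 101.4356689453125), 88.33971405029297)
lift_pad 0.98 [392.1, 186.5, 423.9, 209.3] [406.5 198.5] ((407.0, 198.0), (20.0, 32.0), 90.0)
beaker_c 0.75 [300.6, 178.0, 330.6, 205.8] [315.1 189.3] ((315.5000305175781, 189.0), (28.174455642700195, 28.621667861938477), 63.43495178222656)
beaker_c 0.38 [377.5, 94.5, 430.8, 137.0] [401.  114.5] ((401.09197998046875, 114.2
[... 1556 characters left out ...]
05084228515625, 36.06244659423828), 45.0)
{'clock': 0.8, 'joint_pos': array([ 1.07535743e+00,  2.99894954e-01,  1.52098529e+00, -1.20475805e-06,
        1.32074474e+00, -6.66072999e-02]), 'dq': array([-0.00066694, -0.00149754,  0.00038356,  0.00053525, -0.00014629,
        0.00122164]), 'joint_efforts': array([ 3.16113306e-03, -5.43315589e+01, -3.61982810e+01, -4.43330023e-06,
        6.47246252e-04, -1.13174596e-05]), 'tcp_pos': array([0.22869419, 0.50018266, 0.23128958]), 'ee_rot': array([ 0.33631127,  1.54451083, -0.33636088]), 'contact_force': array([0.42274691, 0.27229322, 0.39376039]), 'wrist_torque': array([ 0.00257851, -0.03944127, -0.00477831]), 'gripper_width': 0.08566170215331674}
```

```bash
python3 - <<'E'
import cv2
a=cv2.imread("pics/top0.png")[80:290,150:480]; cv2.imwrite("pics/t0c.png",cv2.resize(a,None,fx=2.4,fy=2.4,interpolation=3))
a=cv2.imread("pics/side0.png")[120:345,175:445]; cv2.imwrite("pics/s0c.png",cv2.resize(a,None,fx=2.6,fy=2.6,interpolation=3))
E
```

```text
(no output)
```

View pics/t0c.png

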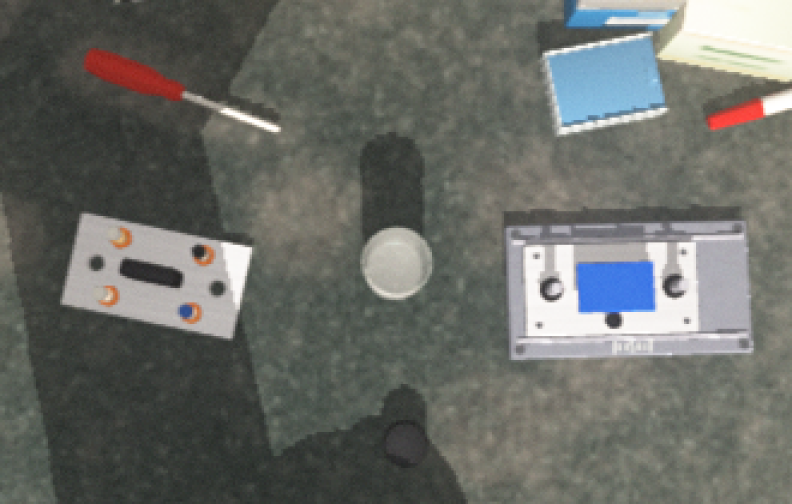

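View pics/s0c.png

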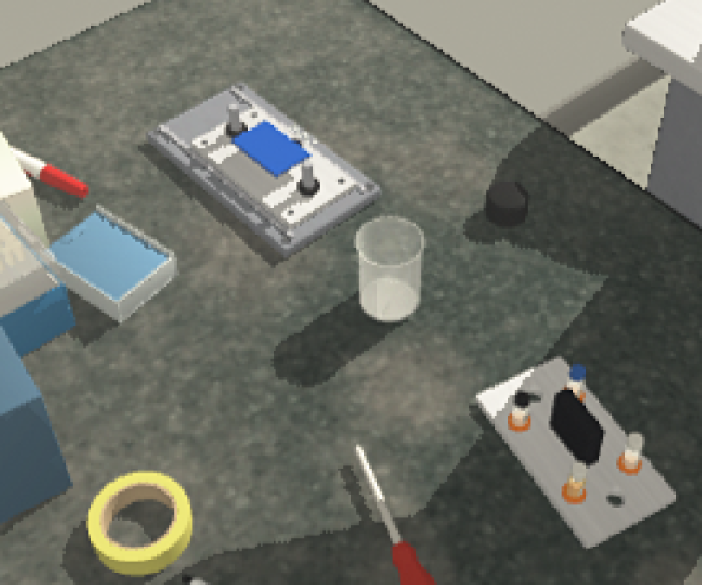

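```bash
cat > h.py <<'E'
import numpy as np
from station import sensors,cams
def ray(n,u,v):
    c=cams.camera_info(n); R=c["R"]; o=-R.T@c["t"]
    return o, R.T@np.array([(u-c["cx"])/c["fx"],(v-c["cy"])/c["fy"],1])
def at(n,u,v,z):
    o,d=ray(n,u,v); return o+d*(z-o[2])/d[2]
def tri(a,b):
    (o1,d1),(o2,d2)=ray(*a),ray(*b)
    s=np.linalg.lstsq(np.c_[d1,-d2],o2-o1,rcond=None)[0]
    p,q=o1+s[0]*d1,o2+s[1]*d2
    return (p+q)/2,np.linalg.norm(p-q)
E
python3 - <<'E'
from h import *
np.set_printoptions(precision=4,suppress=True)
T=lambda x,y:("top",150+x/2.4,80+y/2.4); S=lambda x,y:("side",175+x/2.6,120+y/2.6)
h=[at(*T(96,263),.008),at(*T(217,289),.008)]; hs=[at(*S(615,501),.008),at(*S(526,397),.008)]
for k in(h,hs): print("holes",k,"mid",(k[0]+k[1])/2,"yaw",np.degrees(np.arctan2(*(k[0]-k[1])[1::-1])),np.linalg.norm(k[0]-k[1]))
cor=[at(*T(*p),.012) for p in((505,222),(746,222),(752,353),(511,358))]
print("dock",cor,np.mean(cor,0))
print("pins",tri(T(549,287),S(308,163)),tri(T(676,283),S(233,106)))
print("pad",at(*T(616,287),.038),at(*S(271,149),.038))
print("padm",at("top",407,198,.038),at("side",279.1,177.2,.038))
for n,u,v,z in(("top",315,189,.07),("top",319,264.5,.025),("top",401,114.2,.026)):print(at(n,u,v,z))
E
```

```text
holes [array([0.5793, 0.2061, 0.008 ]), array([0.5585, 0.1082, 0.008 ])] mid [0.5689 0.1572 0.008 ] yaw 78.02859521956515 0.10005370591209131
holes [array([0.5835, 0.2097, 0.008 ]), array([0.5668, 0.1078, 0.008 ])] mid [0.5751 0.1588 0.008 ] yaw 80.68728963074042 0.10320692252594982
dock [array([ 0.6141, -0.1262,  0.012 ]), array([ 0.6152, -0.3255,  0.012 ]), array([ 0.5075, -0.3282,  0.012 ]), array([ 0.503 , -0.1305,  0.012 ])] [ 0.56   -0.2276  0.012 ]
pins (array([ 0.559 , -0.1559,  0.0546]), np.float64(0.0031499068981132505)) (array([ 0.5628, -0.2559,  0.0546]), np.float64(0.0039455618940274564))
pad [ 0.5593 -0.211   0.038 ] [ 0.5625 -0.2066  0.038 ]
padm [ 0.5623 -0.2117  0.038 ] [ 0.5625 -0.2071  0.038 ]
[ 0.5758 -0.0351  0.07  ]
[ 0.4357 -0.0444  0.025 ]
[ 0.7276 -0.2047  0.026 ]
```

```bash
cat >> h.py <<'E'
from scipy.spatial.transform import Rotation as Ro
np.set_printoptions(precision=4,suppress=True)
def row(p,yaw,ref=None):
    "shift/turn in tool axes to reach p, tool down, jaws along world x turned by yaw"
    o=sensors.get_obs(); R=Ro.from_rotvec(o["ee_rot"]); 
    best=None
    for s in(1,-1):
        y=s*np.array([np.cos(yaw),np.sin(yaw),0]); x=np.array([0,0,-1.]); G=Ro.from_matrix(np.c_[x,y,np.cross(x,y)])
        t=(R.inv()*G).as_rotvec()
        if best is None or np.linalg.norm(t)<np.linalg.norm(best): best=t
    return R.inv().apply(np.array(p)-o["tcp_pos"]),best
def state():
    o=sensors.get_obs(); R=Ro.from_rotvec(o["ee_rot"]).as_matrix()
    print("t",round(o["clock"],2),"tcp",o["tcp_pos"],"F",o["contact_force"],"M",o["wrist_torque"],"w",round(o["gripper_width"],4))
    print("x",R[:,0],"y",R[:,1],"z",R[:,2],"q",o["joint_pos"])
E
python3 - <<'E'
from h import *
state(); a=np.radians(-11.5)
print(row([.571,.157,.14],a),row([.571,.157,.016],a))
E
```

```text
t 0.8 tcp [0.2287 0.5002 0.2313] F [0.4227 0.2723 0.3938] M [ 0.0026 -0.0394 -0.0048] w 0.0857
x [-0. -0. -1.] y [ 0.4158  0.9095 -0.    ] z [ 0.9095 -0.4158 -0.    ] q [ 1.0754  0.2999  1.521  -0.      1.3207 -0.0666]
(array([ 0.0913, -0.1698,  0.454 ]), array([1.3427, 0.    , 0.    ])) (array([ 0.2153, -0.1698,  0.454 ]), array([1.3427, 0.    , 0.    ]))
```

jog_arm:
  plan:
    - [0.09,-0.17,0.454,1.343,0,0,-1]
    - [0.09,-0.17,0.454,1.343,0,0,-1]
    - [0.09,-0.17,0.454,1.343,0,0,-1]
    - [0.09,-0.17,0.454,1.343,0,0,-1]
    - [0.09,-0.17,0.454,1.343,0,0,-1]
    - [0.09,-0.17,0.454,1.343,0,0,-1]
    - [0.09,-0.17,0.454,1.343,0,0,-1]
    - [0.09,-0.17,0.454,1.343,0,0,-1]
    - [0.09,-0.17,0.454,1.343,0,0,-1]
    - [0.09,-0.17,0.454,1.343,0,0,-1]
    - [0.09,-0.17,0.454,1.343,0,0,-1]
    - [0.09,-0.17,0.454,1.343,0,0,-1]

```text
clock: 1.8
tcp_pos: [0.5724, 0.1545, 0.1407]
ee_rot: [1.361, 1.103, -1.361]
contact_force: [-0.4, 0.6, 0.2]
gripper_width: 0.0857
```

jog_arm:
  plan:
    - [0,0,0,0,0,0,-1]

```text
clock: 1.88
tcp_pos: [0.5736, 0.1523, 0.1397]
ee_rot: [1.358, 1.104, -1.36]
contact_force: [0.1, 0.4, 0.4]
gripper_width: 0.0853
```

```bash
python3 - <<'E'
from h import *
import cv2
state(); a=np.radians(-11.5)
print(row([.571,.157,.14],a),row([.571,.157,.016],a))
im=cams.snapshot("side");cv2.imwrite("pics/s1.png",cv2.resize(im[150:350,280:480],None,fx=3,fy=3,interpolation=3))
E
```

```text
t 1.88 tcp [0.5736 0.1523 0.1397] F [0.0763 0.4396 0.3547] M [0.0127 0.0225 0.0243] w 0.0853
x [-0.0009 -0.001  -1.    ] y [ 0.9789 -0.2046 -0.0007] z [-0.2046 -0.9789  0.0011] q [ 0.1982  0.4821  1.4903 -0.0008  1.1703  0.4045]
(array([-0.0003, -0.0035, -0.0041]), array([-0.0053,  0.0011,  0.0007])) (array([ 0.1237, -0.0034, -0.0042]), array([-0.0053,  0.0011,  0.0007]))
```

View pics/s1.png

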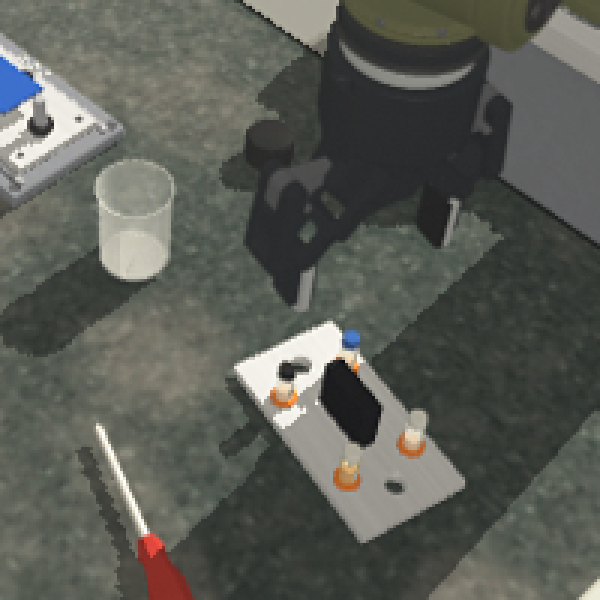

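jog_arm:
  plan:
    - [0.03,0,0,0,0,0,-1]
    - [0.06,0,0,0,0,0,-1]
    - [0.085,0,0,0,0,0,-1]
    - [0.105,0,0,0,0,0,-1]
    - [0.118,0,0,0,0,0,-1]
    - [0.125,0,0,0,0,0,-1]
    - [0.125,0,0,0,0,0,-1]
    - [0.125,0,0,0,0,0,-1]

```text
clock: 2.6
tcp_pos: [0.5712, 0.1572, 0.0172]
ee_rot: [1.356, 1.107, -1.355]
contact_force: [0.0, 0.4, -0.4]
gripper_width: 0.0856
```

```bash
python3 - <<'E'
from h import *
import cv2
state()
im=cams.snapshot("side");cv2.imwrite("pics/s2.png",cv2.resize(im[190:350,320:480],None,fx=3.7,fy=3.7,interpolation=3))
E
```

```text
t 2.6 tcp [0.5712 0.1572 0.0172] F [ 0.0273  0.4118 -0.3997] M [0.0099 0.0539 0.0049] w 0.0856
x [ 0.0009  0.0002 -1.    ] y [ 0.9799 -0.1993  0.0009] z [-0.1993 -0.9799 -0.0004] q [0.2067 0.6448 1.5606 0.     0.9352 0.4073]
```

View pics/s2.png

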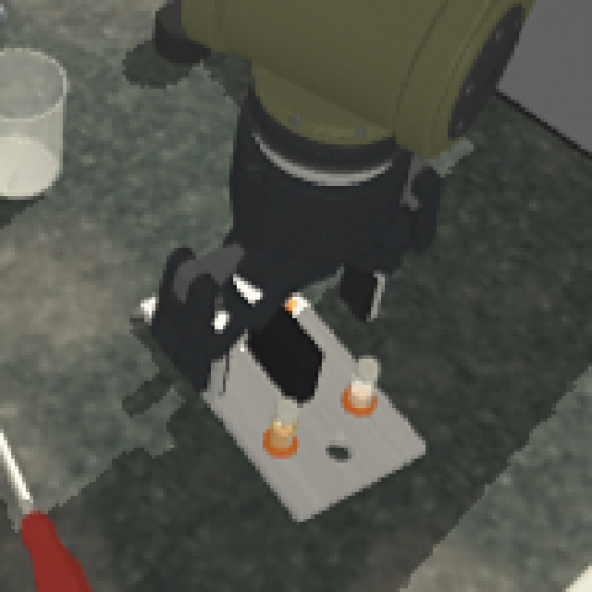

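jog_arm:
  plan:
    - [0,0,0,0,0,0,1]
    - [0,0,0,0,0,0,1]
    - [0,0,0,0,0,0,1]
    - [0,0,0,0,0,0,1]
    - [0,0,0,0,0,0,1]
    - [0,0,0,0,0,0,1]
    - [0,0,0,0,0,0,1]
    - [0,0,0,0,0,0,1]
    - [0,0,0,0,0,0,1]
    - [0,0,0,0,0,0,1]

```text
clock: 3.48
tcp_pos: [0.5709, 0.1568, 0.0165]
ee_rot: [1.356, 1.107, -1.356]
contact_force: [-1.5, -0.4, 5.6]
gripper_width: 0.0131
```

jog_arm:
  plan:
    - [-0.01,0,0,0,0,0,1]
    - [-0.03,0,0,0,0,0,1]
    - [-0.06,0,0,0,0,0,1]
    - [-0.09,0,0,0,0,0,1]
    - [-0.115,0,0,0,0,0,1]
    - [-0.13,0,0,0,0,0,1]
    - [-0.13,0,0,0,0,0,1]
    - [-0.13,0,0,0,0,0,1]
    - [-0.13,0,0,0,0,0,1]

```text
clock: 4.23
tcp_pos: [0.5702, 0.1567, 0.1446]
ee_rot: [1.354, 1.109, -1.358]
contact_force: [-0.7, 0.2, -4.2]
gripper_width: 0.0129
```

```bash
python3 - <<'E'
from h import *
state(); 
print(row([.561,-.205,.146],np.radians(1.5)))
E
```

```text
t 4.23 tcp [0.5702 0.1567 0.1446] F [-0.7196  0.157  -4.1646] M [-0.0227 -0.016   0.0154] w 0.0129
x [-0.0025 -0.0005 -1.    ] y [ 0.9799 -0.1997 -0.0023] z [-0.1997 -0.9799  0.001 ] q [ 0.2062  0.4728  1.4916 -0.      1.1797  0.4072]
(array([-0.0011,  0.0632,  0.3562]), array([-0.2272,  0.0008,  0.0024]))
```

jog_arm:
  plan:
    - [0,0.003,0.015,-0.01,0,0,1]
    - [0,0.008,0.045,-0.03,0,0,1]
    - [0,0.014,0.08,-0.05,0,0,1]
    - [0,0.021,0.12,-0.075,0,0,1]
    - [0,0.028,0.16,-0.1,0,0,1]
    - [0,0.036,0.2,-0.13,0,0,1]
    - [0,0.043,0.24,-0.16,0,0,1]
    - [0,0.05,0.28,-0.185,0,0,1]
    - [0,0.056,0.315,-0.207,0,0,1]
    - [0,0.06,0.34,-0.22,0,0,1]
    - [0,0.063,0.352,-0.227,0,0,1]
    - [0,0.063,0.356,-0.227,0,0,1]

```text
clock: 5.23
tcp_pos: [0.5606, -0.2066, 0.1443]
ee_rot: [1.191, 1.223, -1.193]
contact_force: [0.1, -0.2, -4.1]
gripper_width: 0.0132
```

jog_arm:
  plan:
    - [0,0,0,0,0,0,1]
    - [0,0,0,0,0,0,1]
    - [0,0,0,0,0,0,1]
    - [0,0,0,0,0,0,1]

```text
clock: 5.57
tcp_pos: [0.5617, -0.2035, 0.1461]
ee_rot: [1.189, 1.222, -1.189]
contact_force: [-0.1, -0.0, -3.6]
gripper_width: 0.0128
```

```bash
python3 - <<'E'
from h import *
import cv2
state()
im=cams.snapshot("side");cv2.imwrite("pics/side3.png",im);cv2.imwrite("pics/s3.png",cv2.resize(im[70:270,190:390],None,fx=3,fy=3,interpolation=3))
E
```

```text
t 5.57 tcp [ 0.5617 -0.2035  0.1461] F [-0.0618 -0.0302 -3.6372] M [-0.0248  0.0077  0.014 ] w 0.0128
x [-0.0003  0.0002 -1.    ] y [ 0.9996  0.0272 -0.0003] z [ 0.0272 -0.9996 -0.0002] q [-0.4089  0.4829  1.4729  0.0001  1.1861 -0.4362]
```

View pics/s3.png

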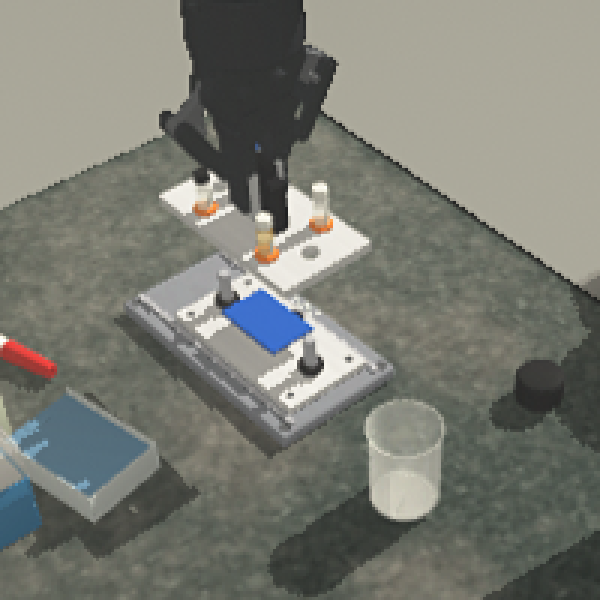

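```bash
python3 - <<'E'
from h import *
import cv2
S=lambda x,y:("side",190+x/3,70+y/3)
print("hole side",at(*S(311,252),.1376),"pred",[.5617-.0272*50e-3,-.2035+.05])
print("pinA",at(*S(310,338),.052),"pinB",at(*S(224,271),.052))
im=cams.snapshot("top");cv2.imwrite("pics/top3.png",im);cv2.imwrite("pics/t3.png",cv2.resize(im[130:270,330:490],None,fx=4,fy=4,interpolation=3))
E
```

```text
hole side [ 0.5594 -0.1511  0.1376] pred [0.56034, -0.15349999999999997]
pinA [ 0.5585 -0.1598  0.052 ] pinB [ 0.5613 -0.2615  0.052 ]
```

View pics/t3.png

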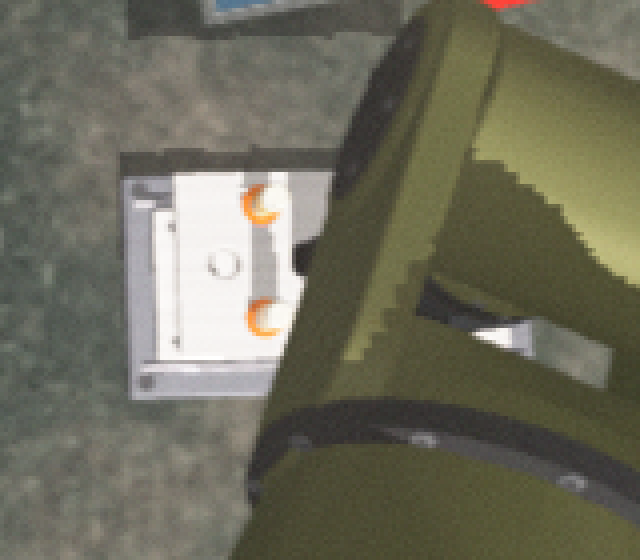

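```bash
python3 - <<'E'
from h import *
print("hole top",at("top",386,196.25,.1376))
T=lambda x,y:("top",150+x/2.4,80+y/2.4)
print("pins top",at(*T(549,287),.052),at(*T(676,283),.052))
# refine pins in raw top image: bright tips vs black shoulders
import cv2
a=cv2.imread("pics/top0.png")[190:210,370:440]; cv2.imwrite("pics/p.png",cv2.resize(a,None,fx=10,fy=10,interpolation=0))
a=cv2.imread("pics/side3.png")[140:205,250:305]; cv2.imwrite("pics/ps.png",cv2.resize(a,None,fx=8,fy=8,interpolation=0))
a=cv2.imread("pics/p.png");b=cv2.imread("pics/ps.png")
c=np.zeros((200+520,700,3),np.uint8);c[:200]=a;c[200:,:440]=b;cv2.imwrite("pics/pp.png",cv2.resize(c,None,fx=.83,fy=.83))
E
```

```text
hole top [ 0.5578 -0.1531  0.1376]
pins top [ 0.5581 -0.1552  0.052 ] [ 0.5616 -0.2552  0.052 ]
```

View pics/pp.png

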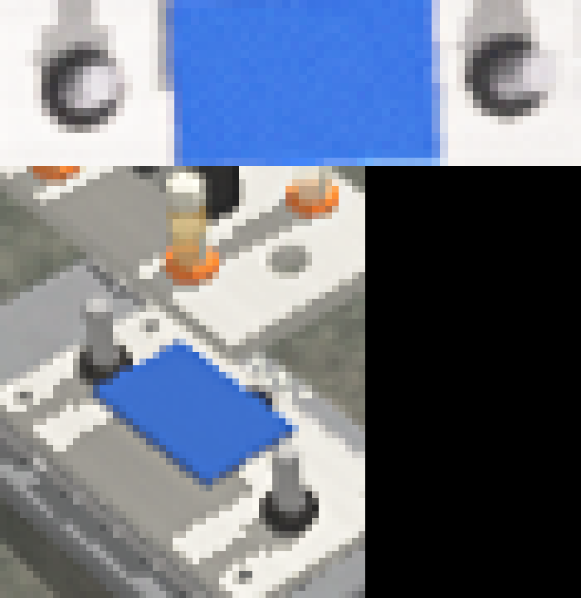

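```bash
python3 - <<'E'
from h import *
print("top pins",at("top",381.8,200,.052),at("top",433.7,199,.052))
print("side pins",at("side",293.4,183.1,.052),at("side",264.8,160.9,.052),"hole",at("side",293.5,153.9,.1376))
print("shoulders top",at("top",370+80/8.3,190+88/8.3,.028),at("top",370+508/8.3,190+75/8.3,.028))
print("pad top: x",at("top",370+175/8.3,195,.038),at("top",370+438/8.3,195,.038))
E
```

```text
top pins [ 0.5573 -0.1609  0.052 ] [ 0.5596 -0.259   0.052 ]
side pins [ 0.5592 -0.1586  0.052 ] [ 0.5623 -0.2597  0.052 ] hole [ 0.5595 -0.1516  0.1376]
shoulders top [ 0.5578 -0.1609  0.028 ] [ 0.5612 -0.2611  0.028 ]
pad top: x [ 0.5679 -0.1812  0.038 ] [ 0.5682 -0.2421  0.038 ]
```

jog_arm:
  plan:
    - [0.02,0,0.004,0,0,0,1]
    - [0.04,0,0.0074,0,0,0,1]
    - [0.055,0,0.0074,0,0,0,1]
    - [0.065,0,0.0074,0,0,0,1]
    - [0.07,0,0.0074,0,0,0,1]
    - [0.07,0,0.0074,0,0,0,1]
    - [0.07,0,0.0074,0,0,0,1]
    - [0.07,0,0.0074,0,0,0,1]

```text
clock: 6.33
tcp_pos: [0.5622, -0.2121, 0.0774]
ee_rot: [1.19, 1.22, -1.189]
contact_force: [0.9, 1.2, -4.6]
gripper_width: 0.0135
```

```bash
python3 - <<'E'
from h import *
import cv2
state()
im=cams.snapshot("side");cv2.imwrite("pics/side4.png",im);cv2.imwrite("pics/s4.png",cv2.resize(im[120:220,220:340],None,fx=6,fy=6,interpolation=0))
E
```

```text
t 6.33 tcp [ 0.5622 -0.2121  0.0774] F [ 0.9012  1.215  -4.6219] M [-0.0063  0.0134  0.0163] w 0.0135
x [ 0.0014 -0.0006 -1.    ] y [0.9997 0.0262 0.0014] z [ 0.0262 -0.9997  0.0007] q [-0.4216  0.5725  1.5122  0.      1.0553 -0.4478]
```

View pics/s4.png

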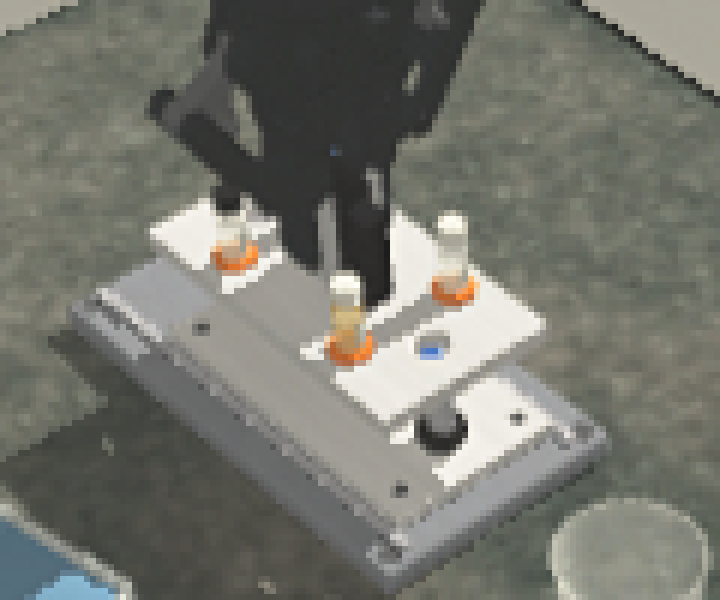

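```bash
python3 - <<'E'
from h import *
print(at("side",220+433.5/6,120+346/6,.0685)); state()
E
```

```text
[ 0.5609 -0.1591  0.0685]
t 6.38 tcp [ 0.5622 -0.2121  0.0774] F [-0.269  -0.0444 -3.127 ] M [-0.0231 -0.0255 -0.0283] w 0.0134
x [ 0.0016 -0.0007 -1.    ] y [0.9997 0.0261 0.0015] z [ 0.0261 -0.9997  0.0007] q [-0.4217  0.5724  1.5123 -0.      1.0552 -0.4478]
```

jog_arm:
  plan:
    - [0.003,0,0,0,0,0,1]
    - [0.005,0,0,0,0,0,1]
    - [0.006,0,0,0,0,0,1]
    - [0.006,0,0,0,0,0,1]
    - [0.006,0,0,0,0,0,1]

```text
clock: 6.8
tcp_pos: [0.5617, -0.212, 0.0702]
ee_rot: [1.19, 1.221, -1.19]
contact_force: [-0.6, 0.5, -4.4]
gripper_width: 0.0132
```

jog_arm:
  plan:
    - [0,-0.0008,0,0,0,0,1]
    - [0.001,-0.0008,0,0,0,0,1]
    - [0.002,-0.0008,0,0,0,0,1]
    - [0.003,-0.0008,0,0,0,0,1]
    - [0.004,-0.0008,0,0,0,0,1]
    - [0.004,-0.0008,0,0,0,0,1]

```text
clock: 7.3
tcp_pos: [0.5608, -0.2119, 0.066]
ee_rot: [1.19, 1.222, -1.19]
contact_force: [0.3, 0.1, -4.4]
gripper_width: 0.0131
```

```bash
python3 -c "
from h import *
state()"
```

```text
t 7.3 tcp [ 0.5608 -0.2119  0.066 ] F [ 0.3103  0.1077 -4.3721] M [-0.0394  0.0276 -0.0019] w 0.0131
x [-0.0003  0.0002 -1.    ] y [ 0.9997  0.026  -0.0003] z [ 0.026  -0.9997 -0.0002] q [-0.4224  0.5863  1.5206  0.      1.035  -0.4484]
```

Underside about 49.5 mm with no contact. Continuing slowly.

jog_arm:
  plan:
    - [0.001,0,0,0,0,0,1]
    - [0.002,0,0,0,0,0,1]
    - [0.003,0,0,0,0,0,1]
    - [0.003,0,0,0,0,0,1]
    - [0.003,0,0,0,0,0,1]

```text
clock: 7.72
tcp_pos: [0.5609, -0.212, 0.0632]
ee_rot: [1.19, 1.222, -1.19]
contact_force: [0.5, -0.5, -4.0]
gripper_width: 0.0129
```

jog_arm:
  plan:
    - [0.001,0,0,0,0,0,1]
    - [0.002,0,0,0,0,0,1]
    - [0.003,0,0,0,0,0,1]
    - [0.003,0,0,0,0,0,1]
    - [0.003,0,0,0,0,0,1]

```text
clock: 8.13
tcp_pos: [0.5609, -0.212, 0.0602]
ee_rot: [1.19, 1.222, -1.19]
contact_force: [-0.2, 0.1, -5.1]
gripper_width: 0.0131
```

jog_arm:
  plan:
    - [0.001,0,0,0,0,0,1]
    - [0.002,0,0,0,0,0,1]
    - [0.003,0,0,0,0,0,1]
    - [0.004,0,0,0,0,0,1]
    - [0.005,0,0,0,0,0,1]
    - [0.005,0,0,0,0,0,1]

```text
clock: 8.63
tcp_pos: [0.5608, -0.212, 0.055]
ee_rot: [1.19, 1.222, -1.19]
contact_force: [0.3, 0.3, -3.7]
gripper_width: 0.0132
```

jog_arm:
  plan:
    - [0.001,0,0,0,0,0,1]
    - [0.002,0,0,0,0,0,1]
    - [0.002,0,0,0,0,0,1]

```text
clock: 8.88
tcp_pos: [0.561, -0.212, 0.0536]
ee_rot: [1.19, 1.221, -1.19]
contact_force: [-2.3, 0.9, 1.0]
gripper_width: 0.0134
```

```bash
python3 -c "
from h import *
state()"
```

```text
t 8.88 tcp [ 0.561  -0.212   0.0536] F [-2.3004  0.9486  1.0227] M [ 0.1582  0.3877 -0.0082] w 0.0134
x [ 0.0003 -0.0001 -1.    ] y [0.9997 0.026  0.0003] z [ 0.026  -0.9997  0.0001] q [-0.4224  0.6039  1.5259  0.      1.0115 -0.4484]
```

jog_arm:
  plan:
    - [0.0005,0,0,0,0,0,1]
    - [0.001,0,0,0,0,0,1]
    - [0.0015,0,0,0,0,0,1]
    - [0.002,0,0,0,0,0,1]
    - [0.002,0,0,0,0,0,1]

```text
clock: 9.3
tcp_pos: [0.561, -0.212, 0.0513]
ee_rot: [1.19, 1.221, -1.19]
contact_force: [-1.8, 1.7, 2.7]
gripper_width: 0.0131
```

jog_arm:
  plan:
    - [0.0005,0,0,0,0,0,1]
    - [0.001,0,0,0,0,0,1]
    - [0.0015,0,0,0,0,0,1]
    - [0.002,0,0,0,0,0,1]
    - [0.002,0,0,0,0,0,1]

```text
clock: 9.72
tcp_pos: [0.561, -0.212, 0.0492]
ee_rot: [1.19, 1.221, -1.19]
contact_force: [-0.8, 0.4, 2.4]
gripper_width: 0.013
```

```bash
python3 -c "
from h import *
state()"
```

```text
t 9.72 tcp [ 0.561  -0.212   0.0492] F [-0.8448  0.4317  2.4321] M [0.0107 0.0573 0.0264] w 0.013
x [ 0.0002 -0.0001 -1.    ] y [0.9997 0.026  0.0002] z [ 0.026  -0.9997  0.0001] q [-0.4224  0.6102  1.5277  0.      1.0036 -0.4484]
```

jog_arm:
  plan:
    - [0.0005,0,0,0,0,0,1]
    - [0.001,0,0,0,0,0,1]
    - [0.0015,0,0,0,0,0,1]
    - [0.002,0,0,0,0,0,1]
    - [0.0025,0,0,0,0,0,1]
    - [0.003,0,0,0,0,0,1]
    - [0.003,0,0,0,0,0,1]

```text
clock: 10.3
tcp_pos: [0.561, -0.212, 0.0462]
ee_rot: [1.19, 1.221, -1.19]
contact_force: [-0.6, -0.2, 1.4]
gripper_width: 0.0131
```

jog_arm:
  plan:
    - [0.0005,0,0,0,0,0,1]
    - [0.001,0,0,0,0,0,1]
    - [0.0015,0,0,0,0,0,1]
    - [0.0015,0,0,0,0,0,1]

```text
clock: 10.63
tcp_pos: [0.561, -0.212, 0.0447]
ee_rot: [1.19, 1.221, -1.19]
contact_force: [-0.4, -0.8, 1.5]
gripper_width: 0.013
```

jog_arm:
  plan:
    - [0.0005,0,0,0,0,0,1]
    - [0.0005,0,0,0,0,0,1]
    - [0.0005,0,0,0,0,0,1]

```text
clock: 10.88
tcp_pos: [0.561, -0.212, 0.0443]
ee_rot: [1.19, 1.221, -1.19]
contact_force: [1.0, -0.8, 2.3]
gripper_width: 0.0132
```

jog_arm:
  plan:
    - [0.0005,0,0,0,0,0,1]
    - [0.0005,0,0,0,0,0,1]
    - [0.0005,0,0,0,0,0,1]

```text
clock: 11.13
tcp_pos: [0.561, -0.212, 0.0439]
ee_rot: [1.19, 1.221, -1.19]
contact_force: [0.0, 0.2, 5.0]
gripper_width: 0.0131
```

jog_arm:
  plan:
    - [0.0005,0,0,0,0,0,1]
    - [0.0005,0,0,0,0,0,1]
    - [0.0005,0,0,0,0,0,1]

```text
clock: 11.38
tcp_pos: [0.561, -0.212, 0.0436]
ee_rot: [1.19, 1.221, -1.19]
contact_force: [-0.9, 0.5, 7.0]
gripper_width: 0.013
```

```bash
python3 -c "
from h import *
state()"
```

```text
t 11.38 tcp [ 0.561  -0.212   0.0436] F [-0.8683  0.457   7.0122] M [0.1097 0.2297 0.011 ] w 0.013
x [ 0.0002 -0.0001 -1.    ] y [0.9997 0.0261 0.0002] z [ 0.0261 -0.9997  0.0002] q [-0.4224  0.6183  1.5297 -0.      0.9933 -0.4484]
```

jog_arm:
  plan:
    - [0.0005,0,0,0,0,0,1]
    - [0.001,0,0,0,0,0,1]
    - [0.001,0,0,0,0,0,1]
    - [0.001,0,0,0,0,0,1]

```text
clock: 11.72
tcp_pos: [0.5611, -0.2121, 0.043]
ee_rot: [1.19, 1.221, -1.19]
contact_force: [-2.5, 1.1, 10.9]
gripper_width: 0.0127
```

```bash
python3 - <<'E'
from h import *
import cv2
state()
im=cams.snapshot("side");cv2.imwrite("pics/s5.png",cv2.resize(im[120:220,220:340],None,fx=6,fy=6,interpolation=0))
E
```

```text
t 11.72 tcp [ 0.5611 -0.2121  0.043 ] F [-2.5119  1.0742 10.8812] M [ 0.2456  0.6525 -0.0174] w 0.0127
x [ 0.0004 -0.0002 -1.    ] y [0.9997 0.0261 0.0004] z [ 0.0261 -0.9997  0.0002] q [-0.4224  0.6192  1.5299 -0.0001  0.9921 -0.4484]
```

View pics/s5.png

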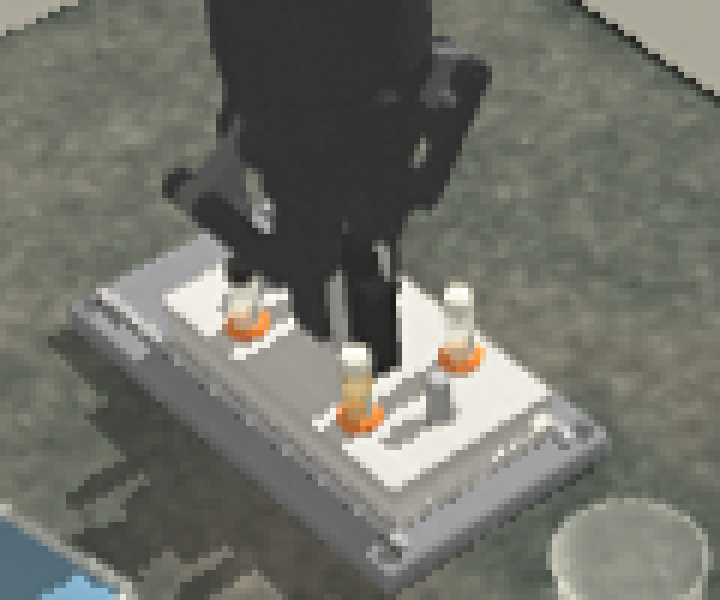

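jog_arm:
  plan:
    - [-0.0005,0,0,0,0,0,1]
    - [-0.0008,0,0,0,0,0,1]
    - [-0.0008,0,0,0,0,0,0.6]
    - [-0.0008,0,0,0,0,0,0.4]
    - [-0.0008,0,0,0,0,0,0.2]
    - [-0.0008,0,0,0,0,0,0]
    - [-0.0008,0,0,0,0,0,-0.2]
    - [-0.0008,0,0,0,0,0,-0.4]
    - [-0.0008,0,0,0,0,0,-0.4]
    - [-0.0008,0,0,0,0,0,-0.4]

```text
clock: 12.6
tcp_pos: [0.5609, -0.212, 0.0431]
ee_rot: [1.19, 1.221, -1.19]
contact_force: [0.9, 0.0, 0.7]
gripper_width: 0.0597
```

jog_arm:
  plan:
    - [-0.005,0,0,0,0,0,-0.4]
    - [-0.015,0,0,0,0,0,-0.4]
    - [-0.03,0,0,0,0,0,-0.4]
    - [-0.055,0,0,0,0,0,-0.4]
    - [-0.085,0,0,0,0,0,-0.4]
    - [-0.115,0,0,0,0,0,-0.4]
    - [-0.14,0,0,0,0,0,-0.4]
    - [-0.15,0,0,0,0,0,-0.4]
    - [-0.15,0,0,0,0,0,-0.4]

```text
clock: 13.35
tcp_pos: [0.5617, -0.2123, 0.1964]
ee_rot: [1.191, 1.217, -1.188]
contact_force: [0.4, -1.4, 0.0]
gripper_width: 0.0596
```

```bash
python3 - <<'E'
from h import *
import cv2
state()
im=cams.snapshot("side");cv2.imwrite("pics/s6.png",cv2.resize(im[120:260,180:390],None,fx=3.7,fy=3.7,interpolation=3))
for q in("beaker_c","cap_c","parts_box_c"): print(q,cams.silhouettes("side",q)[0]["extent"])
E
```

```text
t 13.35 tcp [ 0.5617 -0.2123  0.1964] F [ 0.3602 -1.4397  0.0477] M [-0.0036  0.0436 -0.0541] w 0.0596
x [ 0.0045 -0.0021 -1.    ] y [0.9997 0.026  0.0045] z [ 0.026  -0.9997  0.0022] q [-0.4224  0.4379  1.4159 -0.      1.2828 -0.4484]
beaker_c [314.2, 202.8, 338.7, 243.4]
cap_c [359.1, 191.1, 379.3, 208.7]
parts_box_c [194.9, 198.4, 244.6, 243.5]
```

View pics/s6.png

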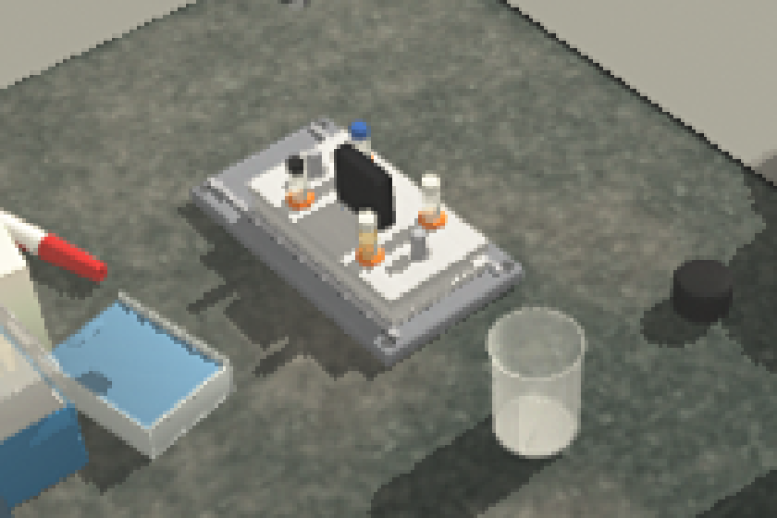

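```bash
python3 -c "
from station import r
print(r.sign_off())"
```

```text
the job is handed in; nothing more can be done
None
```

The tray hangs on both pins, pressed down onto the shoulders and released, and I handed the job in at about 13.6 s. The station gave no verdict.

**How it went:** I lifted the tray by its grip and carried it over the beaker. The cameras put the carriage at about s ≈ 18 mm. I lowered the tray in small steps; the pins went into the holes with no contact force I could measure. The pad took the load with the tray's underside at about 38 mm, as expected. I pressed it down about 10–11 mm, until the wrist force rose as the shoulders took load. The net wrist force peaked at about 11 N upward, far below the limits.

**Last checks:**
- **Pins:** the side picture shows both standing up through the plate.
- **Level:** the tray looks level, judged by eye and by the tool's tilt, which was under 1 mrad when I pressed. I did not measure the tray itself after letting go.
- **Height:** I estimate the grip point at about 47–48 mm above the mark, worked out from the tool height when pressing.
- **Gripper:** it is open and clear at z = 0.196 m, with no load beyond sensor noise.
- **Bystanders:** the outlines of the beaker, cap and parts box are within a few pixels of where they started.

**What disagreed:**
- **Cameras:** early on, the two cameras differed by 3–6 mm. I settled this by comparing holes and pins in the same pictures.
- **Shoulder stiffness:** the final force rise was about 6.6 N/mm, softer than the 16 N/mm I expected from two shoulders. I put this down to give in the wrist, but did not confirm it.

I viewed 10 pictures.

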